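# Unlatch the green instrument case

### The job

Unlatch the green-banded instrument case: push its red release button so that the T-handle pops up out of the lid, then turn the handle counter-clockwise (seen from above) as far as it goes, about 75 degrees, and let go of it. Leave the handle of the orange-banded case down in its lid.

Things in the scene. Friction and masses are not known exactly. Their poses are not given: they have to be found in the camera images.
- green: White instrument case with a green band and two green lid stripes, fixed to the bench, 200 x 200 mm, flat lid 110 mm up; origin under its centre, z up, yaw within 20 degrees. On the lid: the round red button at x = -50 mm and the T-handle in its pocket at x = +22 mm, both at y = 0; nothing else stands up from the lid.
- green_button_top (a point): Centre of the top of the green case's round red release button, 26 mm in diameter, 11 mm above the lid, in a black collar 38 mm wide, 4 mm high. Pressed straight down it travels 6 mm, frees the handle after about 4 mm, takes about 4 N and springs back.
- green_grip (a point): Centre (half-way up) of the green case's steel T-handle bar, 80 x 14 x 14 mm; it turns about the vertical through it. y along the bar (the case's y at first), x across it (to grip), z up. Starts flush in the lid (point at z = 0.103), held by a catch; once the button is pushed a spring lifts it 34 mm (z = 0.137, its underside 20 mm above the lid) and keeps it up.
- green_handle (a joint): Turn of the green case's T-handle, rad: 0 latched, grows counter-clockwise seen from above, stop at 1.31 (fully unlatched). Takes about 0.12 N m and stays where it is left. It can be gripped and turned only once it has popped up.
- orange_pop (a joint): Height by which the T-handle of the other case (same make, orange band and stripes) has risen, m: 0 down in its lid (as it starts), 0.034 popped up. It has its own red button.

How it is judged (in metres and radians):
On the way, in this order (a step that is already met when the one before it is completed fails the run):
1. the green case's handle has popped up, not yet turned (height (world z) of green_grip above 0.128 m and value of joint green_handle below 0.3 rad), for 0.2 s.
2. the green case's handle has been turned at least 60 degrees counter-clockwise (value of joint green_handle above 1.05 rad), for 0.2 s.
At the end, for the whole second after the job is handed in: The green case's T-handle stands popped up (its bar's centre above 0.128 m), turned at least 1.05 rad (60 degrees) counter-clockwise, at rest and let go; the orange case's handle is still down (risen less than 8 mm) (height (world z) of green_grip above 0.128 m and value of joint green_handle above 1.05 rad and velocity of joint green_handle between -0.05 and 0.05 rad/s and value of joint orange_pop below 0.008 m); the robot touches nothing.
It fails at once if the orange case's handle is released (value of joint orange_pop above 0.008 m).
It also fails if it takes over 42 s, if anything falls off the work surface, if the arm or the gripper's body presses on something with over 40 N, if the wrist force passes 120 N, or if a joint passes its speed limit or range.

### The arm

A 7-joint arm with a two-finger parallel gripper is mounted at the origin on the work surface. World frame = base frame: x ahead of the robot, y to its left, z up, the work surface at z = 0. Lengths are in mm, angles in rad, forces in N, time in s.
With the tool pointing down it reaches from about 350 to 900 mm from the base axis. Payload 19.9 kg.
Tool frame: the origin (TCP) lies on the centre line of the jaws, within the pads' length; the fingertips stand 19 mm ahead of it and the grasp point (between the pads) is the TCP; z points along the fingers, y is the line along which they close (so a half turn about z gives the same grasp; the last joint's range is limited). The gripper opens to 94 mm and grips with 3 to 60 N. Pads are 16 mm wide; open, the fingers measure 119 mm over their backs; the gripper's body (75 mm by 177 mm) begins 78 mm behind the grasp point.
Start: joints at [1.28, 0.417, -0.01, 1.614, 0.005, 1.111, -0.053], TCP at [153.896, -605.736, 224.425] pointing down, gripper open.
Joint ranges: [-2.81, 2.81], [-0.39, 2.02], [-1.27, 1.25], [0.06, 2.57], [-1.19, 4.33], [0.19, 2], [-2.82, 2.82]. Speed limits (rad/s): [1.89, 1.89, 2.39, 2.39, 3.01, 3.01, 3.01].

### API

Orientations are given as [roll, pitch, yaw] about the fixed x, y, z axes, in that order (R = Rz(yaw) Ry(pitch) Rx(roll)).
In Python, from cell import env gives the robot as it stands.
- The arm moves only by the tool jog_arm, never from a script. Its argument "plan" is a list of rows, each an object of numbers: "hand": the finger opening in m, from 0 to 0.094; "x", "y", "z": the shift along the world's x, y, z in m; "wx", "wy", "wz": the turn, a rotation vector about the world's x, y, z in rad. A call has 1 to 12 rows; each row is the pose to reach, as a shift and turn from the pose commanded when the call began; what a row does not reach only later rows make up. A row lasts 1/8 s, in which the tool goes at most 62.5 mm and 10.7 degrees, less where a joint would pass 70% of its speed; a pose out of reach is approached as far as the arm can. A call with a gripper value outside its range is refused whole. The fingers move at their own pace and stop on an object; "force" is the grip in N (left out, the last holds). Time passes only in rows, so rows that repeat a pose let the fingers close. It gives the time, the measured TCP pose, the force, the opening and the grip force at its end, in the units of the state.
- env.read_state(): the state, without advancing time (a new reading comes with each control period).
- env.read_camera(name): name is "scene" or "top"; returns the picture (384x512x3 uint8, red, green, blue); there is no depth.
- env.camera_model(name): a dict with "fx", "fy", "cx", "cy" (pixels), "k1" (the pictures are not rectified: a ray, as slopes to the right and down, at radius r is drawn at 1 + k1 r^2 times it, then the intrinsics apply), "pose" (4x4, takes a point from camera to world coordinates). Camera axes: x right, y up, looking along -z (the intrinsics and any distortion apply to the point x, -y, -z); pixel columns grow to the right and rows downward; lengths in mm; the calibration is good to about 2 mm. A picture is of the moment at which its call begins. camera_model takes no time and is no camera call.
- env.finish_job(): hands the job in; it is judged then, once.
Trained networks look in the newest picture that a camera, given by its name, has taken for a name from the list of things; names that differ only in an ending like _2 or _b are one class to them, and where a whole thing is asked for, a point or a joint stands for the part that bears it (a point fixed in the world has none). Each returns a list of dicts, best first, with "p" (0 to 1); they miss things now and then, are a little off and sometimes report something else, mostly with a low value. They report only what shows in the picture. A call takes as long as a camera call.
- env.recognise(camera, query): "box" ([left, top, right, bottom] as shares, 0 to 1, of the picture: columns of its width, rows of its height, round what is visible of it).
- env.mark_of(camera, query): "xy" ([column, row] as shares, 0 to 1, of the picture: columns of its width, rows of its height: a listed point, or the origin of a listed thing).
The state is a dict: "time": time; "qpos": joint angles; "dq": joint speeds; "joint_efforts": joint torques, N m; "position": TCP position; "ee_rot": TCP orientation; "contact_force": force on the tool from outside, world axes, zero at the start; "moment": the same for the moment, N m; "finger_gap": opening from 0.0 (shut) to 1.0 (fully open); "gripper_force": force on a finger pad.
Only numpy, scipy, OpenCV 4.12 (cv2) and the standard library are available. Lean on these libraries where they do the work, as an engineer would, in place of code of your own. Each camera call takes 0.05 s, during which the arm holds its last target. There are 200 camera calls.

## Working session

There is one attempt and no reset: what is moved stays moved. The work goes in short steps, Python scripts to look and compute and a tool call to move; the robot and the scene stay as the last step left them, time stands still between calls to the robot, and variables do not carry over. Pictures are saved under pics/ and viewed, at most 10 in all, crops included, and the job is handed in when it is done.

Besides the shell and the picture viewer there is one more tool, called after "Request:" by a JSON object that holds its "method" and its "body". jog_arm: Moves the arm, as the interface text tells. Its arguments: {"type":"object","properties":{"plan":{"type":"array"},"force":{"type":"number"}},"required":["plan"]}

```bash
mkdir -p pics; python3 - <<'E'
from cell import env
import cv2,numpy as np
np.set_printoptions(precision=3,suppress=True)
ims=[]
for c in ("scene","top"):
    im=env.read_camera(c); cv2.imwrite(f"pics/{c}0.png",cv2.cvtColor(im,cv2.COLOR_RGB2BGR))
    ims.append(im)
    m=env.camera_model(c); print(c,{k:(np.array(v) if k=="pose" else v) for k,v in m.items()})
    for q in ("green","green_button_top","green_grip","orange_pop"):
        if q!="orange_pop":print(q,[(np.round(np.array(d["xy"])*[512,384],1),round(d["p"],2)) for d in env.mark_of(c,q)][:4])
        print(q,[(np.round(np.array(d["box"])*[512,384]*1 if 0 else np.array(d["box"])*[512,384,512,384],1),round(d["p"],2)) for d in env.recognise(c,q)][:4])
cv2.imwrite("pics/both.png",cv2.cvtColor(np.vstack(ims),cv2.COLOR_RGB2BGR)[:, :])
print(env.read_state())
E
```

```text
scene {'fx': 380.8964124088532, 'fy': 380.8964124088532, 'cx': 254.10555599494606, 'cy': 189.95696726826216, 'k1': -0.1158779783707351, 'pose': array([[  -0.523,   -0.544,    0.656, 1080.303],
       [   0.853,   -0.337,    0.4  ,  293.846],
       [   0.003,    0.768,    0.64 ,  591.82 ],
       [   0.   ,    0.   ,    0.   ,    1.   ]])}
green [(array([322. , 253.6]), 0.74)]
green [(array([251.6, 172.1, 403.6, 318. ]), 0.67)]
green_button_top [(array([348.8, 199.1]), 0.56)]
green_button_top []
green_grip [(array([326.2, 224.5]), 0.81)]
green_grip [(array([308. , 210.9, 337.6, 239.2]), 0.62)]
orange_pop [(array([307.1, 211.9, 340.2, 238. ]), 0.67), (array([166.7, 175.2, 196.3, 193.9]), 0.56)]
top {'fx': 391.0762638229947, 'fy': 391.0762638229947, 'cx': 255.4178178427808, 'cy': 192.02170914596687, 'k1': -0.10150734148959889, 'pose': array([[   0.002,    0.985,   -0.171,  401.876],
       [  -1.   ,    0.006,    0.021,    2.164],
       [   0.021,    0.17 ,    0.985, 1004.086],
       [   0.   ,    0.   ,    0.   ,    1.   ]])}
green [(array([191.7, 186.9]), 0.68)]
green [(array([130.2, 132. , 238. , 232.1]), 0.96)]
green_button_top [(array([175.5, 198.7]), 0.44)]
green_button_top [(array([172.1, 192.6, 180.3, 203.5]), 0.42)]
green_grip [(array([182.5, 175.9]), 0.68)]
green_grip [(array([169.9, 169.9, 202. , 177.6]), 0.78)]
orange_pop [(array([297.7, 155. , 329.8, 163.3]), 0.76)]
{'time': 0.8, 'qpos': array([ 1.281,  0.417, -0.01 ,  1.614,  0.005,  1.111, -0.053]), 'dq': array([ 0.   ,  0.002,  0.001,  0.001, -0.   ,  0.   ,  0.001]), 'joint_efforts': array([  0.002, -85.093,   0.638, -42.625,  -0.049,   0.014,   0.   ]), 'position': array([ 153.865, -605.733,  224.424]), 'ee_rot': array([-3.141,  0.   ,  0.249]), 'contact_force': array([-0.973,  0.26 , -0.151]), 'moment': array([-0.025, -0.004,  0.008]), 'gripper_force': 0.0, 'finger_gap': 1.0002977447301133}
```

View pics/scene0.png

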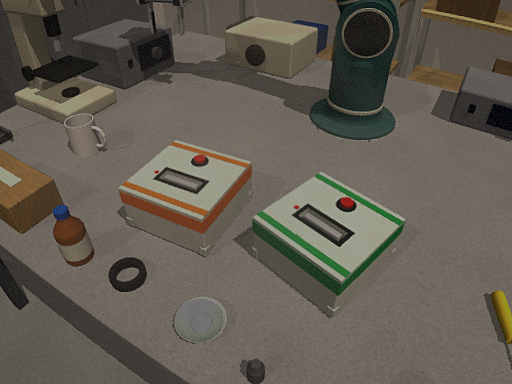

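View pics/top0.png

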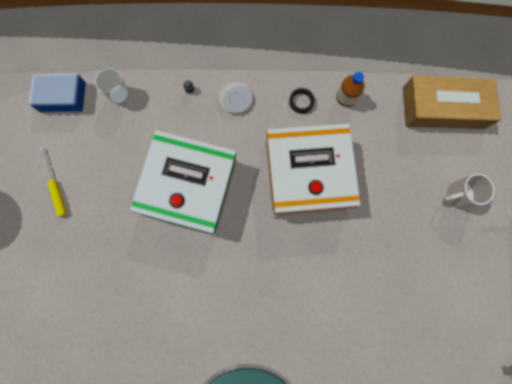

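The scene view shows the green case's button near (347,203) and bar near (323,224). In the top view they are near (177,200) and (186,171). Next I segment both and triangulate.

```bash
cat > h.py <<'E'
from cell import env
import cv2,numpy as np
np.set_printoptions(precision=4,suppress=True)
def ray(c,uv):
    m=env.camera_model(c);P=np.array(m["pose"])
    K=np.array([[m["fx"],0,m["cx"]],[0,m["fy"],m["cy"]],[0,0,1]])
    s=cv2.undistortPoints(np.array([[uv]],float),K,np.array([m["k1"],0,0,0]))[0,0]
    d=P[:3,:3]@[s[0],-s[1],-1];return P[:3,3],d/np.linalg.norm(d)
def tri(a,b):
    (o1,d1),(o2,d2)=ray("scene",a),ray("top",b)
    t=np.linalg.lstsq(np.c_[d1,-d2],o2-o1,rcond=None)[0]
    p,q=o1+t[0]*d1,o2+t[1]*d2;return (p+q)/2,np.linalg.norm(p-q)
def onz(c,uv,z):
    o,d=ray(c,uv);return o+d*(z-o[2])/d[2]
E
python3 - <<'E'
from h import *
W={"scene":((347,203),(323,224)),"top":((177,200),(186,171))}
B={};H={}
for c,(b,h) in W.items():
    im=cv2.imread(f"pics/{c}0.png").astype(int)
    red=((im[...,2]>90)&(im[...,2]>2*im[...,1])&(im[...,2]>2*im[...,0])).astype(np.uint8)
    n,l,s,ce=cv2.connectedComponentsWithStats(red)
    i=min([k for k in range(1,n) if s[k,4]>20],key=lambda k:np.hypot(*(ce[k]-b)));B[c]=ce[i];print(c,"btn",ce[i],s[i])
    dk=(im.max(2)<75).astype(np.uint8)
    n,l,s,ce=cv2.connectedComponentsWithStats(dk)
    i=min([k for k in range(1,n) if s[k,4]>80],key=lambda k:np.hypot(*(ce[k]-h)))
    ct,_=cv2.findContours((l==i).astype(np.uint8),0,2)
    r=cv2.minAreaRect(max(ct,key=cv2.contourArea));bx=cv2.boxPoints(r);H[c]=np.array(r[0])
    print("pocket",r,s[i]); 
    w=np.array([onz(c,p,110) for p in bx]);print(w[:,:2],w.mean(0))
    print("btn@119",onz(c,B[c],119))
print("B",tri(B["scene"],B["top"]));print("H",tri(H["scene"],H["top"]))
a=[cv2.resize(cv2.imread(f"pics/{c}0.png")[y-40:y+40,x-50:x+50],(700,560),interpolation=2)for c,x,y in(("scene",330,215),("top",184,182))]
cv2.imwrite("pics/crop.png",cv2.resize(np.hstack(a),(800,320)))
E
```

```text
scene btn [347.     202.0606] [341 198  13  10  99]
pocket ((323.1922607421875, 223.9615020751953), (61.294376373291016, 19.691856384277344), 33.6900634765625) [293 204  62  43 582]
[[611.2611  90.0228]
 [559.379   87.0835]
 [594.243  203.8818]
 [640.2191 201.3995]] [601.2756 145.5969 110.    ]
btn@119 [534.0782 165.8203 119.    ]
top btn [176.1966 199.7094] [171 194  12  12 117]
pocket ((185.5230712890625, 170.91539001464844), (42.88813400268555, 16.57639503479004), 15.255120277404785) [163 158  46  26 397]
[[599.9608 200.6743]
 [638.6414 192.0861]
 [611.7932  93.599 ]
 [573.5785 102.8546]] [605.9935 147.3035 110.    ]
btn@119 [536.1769 164.8146 119.    ]
B (array([535.7565, 165.389 , 120.1233]), np.float64(1.62680765494443))
H (array([605.0385, 147.7251, 112.0607]), np.float64(2.05714910125185))
```

View pics/crop.png

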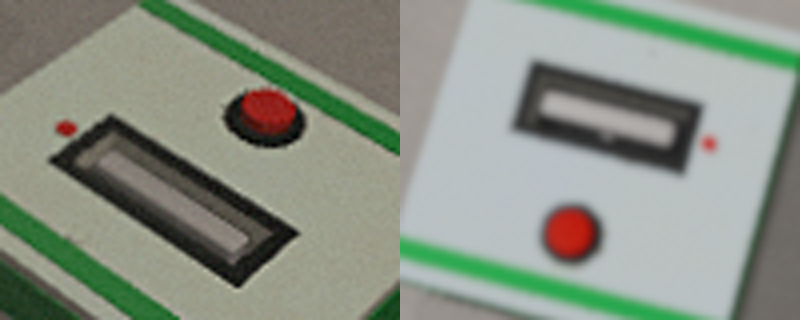

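The button is at about (535.5, 165.3, 120) and the bar centre at (605, 147.5). The two are 71.5 mm apart against 72 nominal, and the case yaw is about -0.255. I'll move above the button with the fingers shut and the jaw line along the case's x.

Request:
{"method": "jog_arm", "body": {"plan": [{"hand": 0, "x": 0.05, "y": 0.05, "z": 0.02, "wz": 0.1}, {"hand": 0, "x": 0.09, "y": 0.1, "z": 0.02, "wz": 0.2}, {"hand": 0, "x": 0.13, "y": 0.15, "z": 0.02, "wz": 0.3}, {"hand": 0, "x": 0.17, "y": 0.2, "z": 0.02, "wz": 0.4}, {"hand": 0, "x": 0.21, "y": 0.25, "z": 0.02, "wz": 0.5}, {"hand": 0, "x": 0.25, "y": 0.3, "z": 0.02, "wz": 0.6}, {"hand": 0, "x": 0.27, "y": 0.35, "z": 0.02, "wz": 0.7}, {"hand": 0, "x": 0.29, "y": 0.4, "z": 0.02, "wz": 0.8}, {"hand": 0, "x": 0.31, "y": 0.45, "z": 0.02, "wz": 0.9}, {"hand": 0, "x": 0.33, "y": 0.5, "z": 0.02, "wz": 1.0}, {"hand": 0, "x": 0.34, "y": 0.55, "z": 0.02, "wz": 1.067}, {"hand": 0, "x": 0.35, "y": 0.6, "z": 0.02, "wz": 1.067}]}}

```text
validation failed for argument at $.pl...
```

Request:
{"method": "jog_arm", "body": {"plan": [{"hand": 0.0, "x": 0.05, "y": 0.05, "z": 0.02, "wx": 0.0, "wy": 0.0, "wz": 0.1}]}}

```text
time: 0.92
position: [193.7, -564.1, 240.2]
ee_rot: [-3.14, 0.001, 0.345]
contact_force: [1.8, -0.5, -0.2]
finger_gap: 0.93
gripper_force: 0.0
```

Request:
{"method": "jog_arm", "body": {"plan": [{"hand": 0.0, "x": 0.04, "y": 0.045, "z": 0.0, "wx": 0.0, "wy": 0.0, "wz": 0.1}, {"hand": 0.0, "x": 0.08, "y": 0.09, "z": 0.0, "wx": 0.0, "wy": 0.0, "wz": 0.2}, {"hand": 0.0, "x": 0.12, "y": 0.135, "z": 0.0, "wx": 0.0, "wy": 0.0, "wz": 0.3}, {"hand": 0.0, "x": 0.16, "y": 0.18, "z": 0.0, "wx": 0.0, "wy": 0.0, "wz": 0.4}, {"hand": 0.0, "x": 0.19, "y": 0.23, "z": 0.0, "wx": 0.0, "wy": 0.0, "wz": 0.5}, {"hand": 0.0, "x": 0.22, "y": 0.28, "z": 0.0, "wx": 0.0, "wy": 0.0, "wz": 0.6}, {"hand": 0.0, "x": 0.24, "y": 0.33, "z": 0.0, "wx": 0.0, "wy": 0.0, "wz": 0.7}, {"hand": 0.0, "x": 0.26, "y": 0.39, "z": 0.0, "wx": 0.0, "wy": 0.0, "wz": 0.8}, {"hand": 0.0, "x": 0.28, "y": 0.45, "z": 0.0, "wx": 0.0, "wy": 0.0, "wz": 0.9}, {"hand": 0.0, "x": 0.3, "y": 0.51, "z": 0.0, "wx": 0.0, "wy": 0.0, "wz": 0.967}, {"hand": 0.0, "x": 0.31, "y": 0.57, "z": 0.0, "wx": 0.0, "wy": 0.0, "wz": 0.967}, {"hand": 0.0, "x": 0.32, "y": 0.63, "z": 0.0, "wx": 0.0, "wy": 0.0, "wz": 0.967}]}}

```text
time: 2.42
position: [516.6, 68.7, 241.7]
ee_rot: [3.141, 0.0, 1.315]
contact_force: [1.4, -1.2, -0.0]
finger_gap: 0.008
gripper_force: 0.0
```

Request:
{"method": "jog_arm", "body": {"plan": [{"hand": 0.0, "x": 0.006, "y": 0.045, "z": 0.0, "wx": 0.0, "wy": 0.0, "wz": 0.0}, {"hand": 0.0, "x": 0.0116, "y": 0.091, "z": 0.0, "wx": 0.0, "wy": 0.0, "wz": 0.0}, {"hand": 0.0, "x": 0.0116, "y": 0.091, "z": -0.04, "wx": 0.0, "wy": 0.0, "wz": 0.0}, {"hand": 0.0, "x": 0.0116, "y": 0.091, "z": -0.084, "wx": 0.0, "wy": 0.0, "wz": 0.0}, {"hand": 0.0, "x": 0.0116, "y": 0.091, "z": -0.084, "wx": 0.0, "wy": 0.0, "wz": 0.0}, {"hand": 0.0, "x": 0.0116, "y": 0.091, "z": -0.084, "wx": 0.0, "wy": 0.0, "wz": 0.0}]}}

```text
time: 3.18
position: [528.7, 158.1, 159.0]
ee_rot: [3.14, -0.001, 1.316]
contact_force: [0.3, -0.4, 0.6]
finger_gap: 0.002
gripper_force: 0.0
```

```bash
python3 - <<'E'
from h import *
print(env.read_state()["position"])
for c,(x,y) in {"scene":(340,205)}.items():
    im=cv2.cvtColor(env.read_camera(c),cv2.COLOR_RGB2BGR)
    cv2.imwrite("pics/pre.png",cv2.resize(im[y-70:y+60,x-90:x+90],(720,520),interpolation=2))
E
```

```text
[528.7225 158.0802 159.0462]
```

View pics/pre.png

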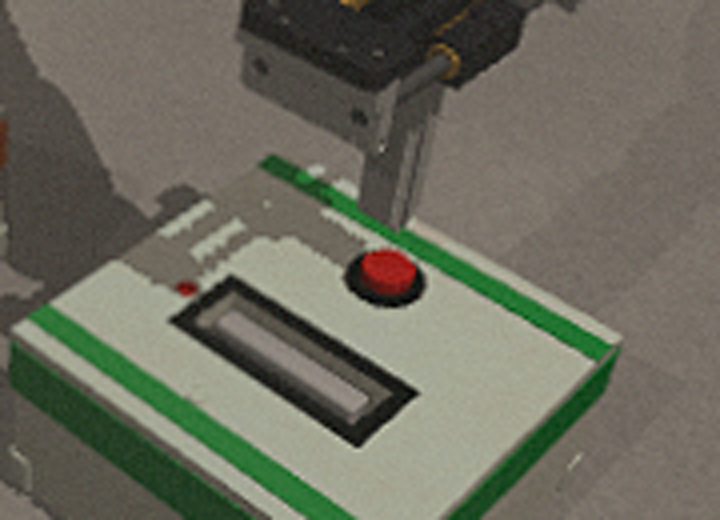

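The last measured pose is about 7 mm short in x and y, because the first row was clipped. I'll correct that and press in small steps.

Request:
{"method": "jog_arm", "body": {"plan": [{"hand": 0.0, "x": 0.0068, "y": 0.0072, "z": 0.0, "wx": 0.0, "wy": 0.0, "wz": 0.0}, {"hand": 0.0, "x": 0.0068, "y": 0.0072, "z": -0.015, "wx": 0.0, "wy": 0.0, "wz": 0.0}, {"hand": 0.0, "x": 0.0068, "y": 0.0072, "z": -0.019, "wx": 0.0, "wy": 0.0, "wz": 0.0}, {"hand": 0.0, "x": 0.0068, "y": 0.0072, "z": -0.021, "wx": 0.0, "wy": 0.0, "wz": 0.0}, {"hand": 0.0, "x": 0.0068, "y": 0.0072, "z": -0.023, "wx": 0.0, "wy": 0.0, "wz": 0.0}, {"hand": 0.0, "x": 0.0068, "y": 0.0072, "z": -0.0242, "wx": 0.0, "wy": 0.0, "wz": 0.0}, {"hand": 0.0, "x": 0.0068, "y": 0.0072, "z": -0.0242, "wx": 0.0, "wy": 0.0, "wz": 0.0}]}}

```text
time: 4.1
position: [534.9, 165.1, 134.1]
ee_rot: [3.141, 0.0, 1.316]
contact_force: [-5.5, -0.1, 16.4]
finger_gap: 0.001
gripper_force: 8.2
```

```bash
python3 - <<'E'
from h import *
x,y=340,205
im=cv2.cvtColor(env.read_camera("scene"),cv2.COLOR_RGB2BGR)
cv2.imwrite("pics/press.png",cv2.resize(im[y-70:y+60,x-90:x+90],(720,520),interpolation=2))
E
```

```text
(no output)
```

View pics/press.png

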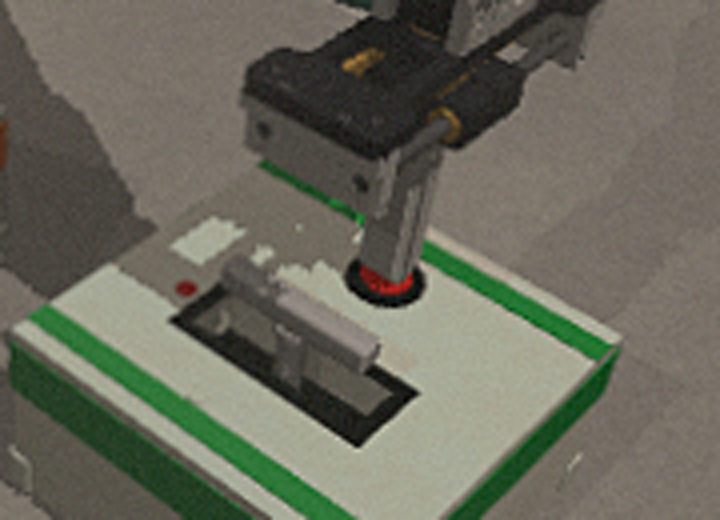

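The handle has popped up. I'll retreat, open to 50 mm, and come down over the bar.

Request:
{"method": "jog_arm", "body": {"force": 25, "plan": [{"hand": 0.0, "x": 0.0, "y": 0.0, "z": 0.03, "wx": 0.0, "wy": 0.0, "wz": 0.0}, {"hand": 0.05, "x": 0.0, "y": 0.0, "z": 0.07, "wx": 0.0, "wy": 0.0, "wz": 0.0}, {"hand": 0.05, "x": 0.035, "y": -0.009, "z": 0.07, "wx": 0.0, "wy": 0.0, "wz": 0.0}, {"hand": 0.05, "x": 0.0697, "y": -0.0178, "z": 0.07, "wx": 0.0, "wy": 0.0, "wz": 0.0}, {"hand": 0.05, "x": 0.0697, "y": -0.0178, "z": 0.07, "wx": 0.0, "wy": 0.0, "wz": 0.0}, {"hand": 0.05, "x": 0.0697, "y": -0.0178, "z": 0.05, "wx": 0.0, "wy": 0.0, "wz": 0.0}, {"hand": 0.05, "x": 0.0697, "y": -0.0178, "z": 0.04, "wx": 0.0, "wy": 0.0, "wz": 0.0}, {"hand": 0.05, "x": 0.0697, "y": -0.0178, "z": 0.04, "wx": 0.0, "wy": 0.0, "wz": 0.0}]}}

```text
time: 5.15
position: [603.6, 147.2, 172.1]
ee_rot: [-3.14, 0.001, 1.316]
contact_force: [-0.8, -0.2, 0.3]
finger_gap: 0.533
gripper_force: 0.0
```

```bash
python3 - <<'E'
from h import *
x,y=330,205
im=cv2.cvtColor(env.read_camera("scene"),cv2.COLOR_RGB2BGR)
cv2.imwrite("pics/grip.png",cv2.resize(im[y-70:y+60,x-90:x+90],(720,520),interpolation=2))
r=env.mark_of("scene","green_grip");print(r)
env.read_camera("top");t=env.mark_of("top","green_grip");print(t)
for d in r[:1]:
    print(onz("scene",np.array(d["xy"])*[512,384],137))
    for e in t[:1]: print(tri(np.array(d["xy"])*[512,384],np.array(e["xy"])*[512,384]))
print(env.read_state()["position"])
E
```

```text
[{'xy': [0.6373, 0.5534], 'p': 0.64}]
[]
[600.2697 149.4033 137.    ]
[604.6257 147.3814 173.7361]
```

View pics/grip.png

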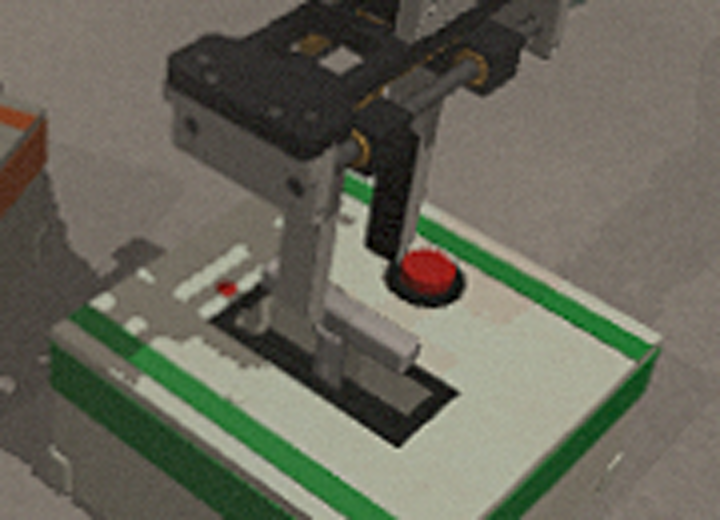

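The fingers straddle the bar and are centred on it. I'll descend and close.

Request:
{"method": "jog_arm", "body": {"force": 25, "plan": [{"hand": 0.05, "x": 0.0, "y": 0.0, "z": -0.02, "wx": 0.0, "wy": 0.0, "wz": 0.0}, {"hand": 0.05, "x": 0.0, "y": 0.0, "z": -0.036, "wx": 0.0, "wy": 0.0, "wz": 0.0}, {"hand": 0.05, "x": 0.0, "y": 0.0, "z": -0.036, "wx": 0.0, "wy": 0.0, "wz": 0.0}, {"hand": 0.01, "x": 0.0, "y": 0.0, "z": -0.036, "wx": 0.0, "wy": 0.0, "wz": 0.0}, {"hand": 0.01, "x": 0.0, "y": 0.0, "z": -0.036, "wx": 0.0, "wy": 0.0, "wz": 0.0}, {"hand": 0.01, "x": 0.0, "y": 0.0, "z": -0.036, "wx": 0.0, "wy": 0.0, "wz": 0.0}, {"hand": 0.01, "x": 0.0, "y": 0.0, "z": -0.036, "wx": 0.0, "wy": 0.0, "wz": 0.0}]}}

```text
time: 6.22
position: [605.0, 147.1, 137.5]
ee_rot: [3.141, -0.0, 1.316]
contact_force: [17.6, -4.0, -4.5]
finger_gap: 0.147
gripper_force: 25.4
```

Gripped, with the opening at 13.8 mm. The +x reaction shows the bar sits slightly further out, so I'll ease that way while turning.

Request:
{"method": "jog_arm", "body": {"plan": [{"hand": 0.01, "x": 0.0015, "y": -0.0004, "z": 0.0, "wx": 0.0, "wy": 0.0, "wz": 0.0}, {"hand": 0.01, "x": 0.0015, "y": -0.0004, "z": 0.0, "wx": 0.0, "wy": 0.0, "wz": 0.1}, {"hand": 0.01, "x": 0.0015, "y": -0.0004, "z": 0.0, "wx": 0.0, "wy": 0.0, "wz": 0.2}, {"hand": 0.01, "x": 0.0015, "y": -0.0004, "z": 0.0, "wx": 0.0, "wy": 0.0, "wz": 0.3}, {"hand": 0.01, "x": 0.0015, "y": -0.0004, "z": 0.0, "wx": 0.0, "wy": 0.0, "wz": 0.4}, {"hand": 0.01, "x": 0.0015, "y": -0.0004, "z": 0.0, "wx": 0.0, "wy": 0.0, "wz": 0.4}]}}

```text
time: 6.98
position: [605.5, 147.0, 137.3]
ee_rot: [-3.14, -0.0, 1.717]
contact_force: [-5.0, -0.1, 4.8]
finger_gap: 0.145
gripper_force: 25.0
```

Request:
{"method": "jog_arm", "body": {"plan": [{"hand": 0.01, "x": 0.0, "y": 0.0, "z": 0.0, "wx": 0.0, "wy": 0.0, "wz": 0.1}, {"hand": 0.01, "x": 0.0, "y": 0.0, "z": 0.0, "wx": 0.0, "wy": 0.0, "wz": 0.2}, {"hand": 0.01, "x": 0.0, "y": 0.0, "z": 0.0, "wx": 0.0, "wy": 0.0, "wz": 0.3}, {"hand": 0.01, "x": 0.0, "y": 0.0, "z": 0.0, "wx": 0.0, "wy": 0.0, "wz": 0.4}, {"hand": 0.01, "x": 0.0, "y": 0.0, "z": 0.0, "wx": 0.0, "wy": 0.0, "wz": 0.5}, {"hand": 0.01, "x": 0.0, "y": 0.0, "z": 0.0, "wx": 0.0, "wy": 0.0, "wz": 0.6}, {"hand": 0.01, "x": 0.0, "y": 0.0, "z": 0.0, "wx": 0.0, "wy": 0.0, "wz": 0.7}, {"hand": 0.01, "x": 0.0, "y": 0.0, "z": 0.0, "wx": 0.0, "wy": 0.0, "wz": 0.8}, {"hand": 0.01, "x": 0.0, "y": 0.0, "z": 0.0, "wx": 0.0, "wy": 0.0, "wz": 0.88}, {"hand": 0.01, "x": 0.0, "y": 0.0, "z": 0.0, "wx": 0.0, "wy": 0.0, "wz": 0.88}, {"hand": 0.01, "x": 0.0, "y": 0.0, "z": 0.0, "wx": 0.0, "wy": 0.0, "wz": 0.88}]}}

```text
time: 8.35
position: [605.9, 147.3, 137.4]
ee_rot: [3.141, -0.0, 2.594]
contact_force: [-2.5, 3.3, 4.5]
finger_gap: 0.145
gripper_force: 25.0
```

```bash
python3 - <<'E'
from h import *
s=env.read_state();print(s["moment"],s["contact_force"],s["ee_rot"],s["qpos"])
E
```

```text
[0.8783 0.4702 0.0348] [-2.4512  3.3039  4.5353] [ 3.1412 -0.0001  2.5941] [ 0.3182  0.6629 -0.8606  1.6724  0.5602  1.0708  0.3075]
```

The wrist has turned 1.28 rad and the grip held. I'll release, lift and check.

Request:
{"method": "jog_arm", "body": {"plan": [{"hand": 0.05, "x": 0.0, "y": 0.0, "z": 0.0, "wx": 0.0, "wy": 0.0, "wz": 0.0}, {"hand": 0.05, "x": 0.0, "y": 0.0, "z": 0.0, "wx": 0.0, "wy": 0.0, "wz": 0.0}, {"hand": 0.05, "x": 0.0, "y": 0.0, "z": 0.0, "wx": 0.0, "wy": 0.0, "wz": 0.0}, {"hand": 0.05, "x": 0.0, "y": 0.0, "z": 0.03, "wx": 0.0, "wy": 0.0, "wz": 0.0}, {"hand": 0.05, "x": 0.0, "y": 0.0, "z": 0.08, "wx": 0.0, "wy": 0.0, "wz": 0.0}, {"hand": 0.05, "x": 0.0, "y": 0.0, "z": 0.13, "wx": 0.0, "wy": 0.0, "wz": 0.0}, {"hand": 0.05, "x": -0.05, "y": 0.0, "z": 0.14, "wx": 0.0, "wy": 0.0, "wz": 0.0}, {"hand": 0.05, "x": -0.1, "y": 0.0, "z": 0.14, "wx": 0.0, "wy": 0.0, "wz": 0.0}, {"hand": 0.05, "x": -0.1, "y": 0.0, "z": 0.14, "wx": 0.0, "wy": 0.0, "wz": 0.0}, {"hand": 0.05, "x": -0.1, "y": 0.0, "z": 0.14, "wx": 0.0, "wy": 0.0, "wz": 0.0}]}}

```text
time: 9.6
position: [506.6, 146.3, 277.5]
ee_rot: [3.142, 0.001, 2.595]
contact_force: [0.3, 0.2, 1.1]
finger_gap: 0.533
gripper_force: 0.0
```

```bash
python3 - <<'E'
from h import *
im=cv2.cvtColor(env.read_camera("scene"),cv2.COLOR_RGB2BGR)
cv2.imwrite("pics/end.png",cv2.resize(im[120:320,110:420],(775,500),interpolation=2))
E
```

```text
(no output)
```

View pics/end.png

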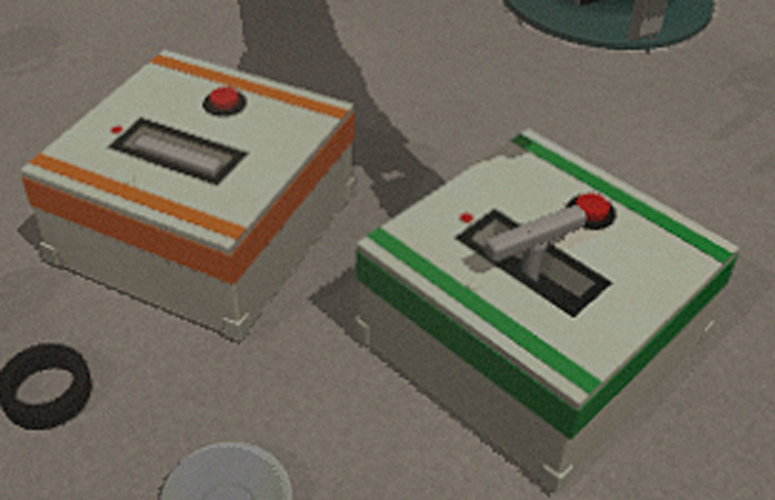

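The green handle stands popped up and turned about 75° (bar from about (495,250) to (585,215) in the crop). The orange handle is still down, and the arm is clear of everything.

```bash
python3 -c "
from cell import env
print(env.finish_job())"
```

```text
the job is handed in; nothing more can be done
None
```

I handed the job in: the green case's handle popped up, the wrist turned it about 1.28 rad counter-clockwise and let go, the final picture shows the orange handle still down and the arm clear, and no pass/fail verdict came back.

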